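# Set out specimens for a study drawing

### The arm

A 6-joint arm with a two-finger parallel gripper is mounted at the origin on the work surface. World frame = base frame: x ahead of the robot, y to its left, z up, the work surface at z = 0. Lengths are in m, angles in rad, forces in N, time in s.
With the tool pointing down it reaches from about 0.275 to 0.75 m from the base axis. Payload 10.2 kg.
Tool frame: the origin (TCP) lies at the centre of the arm's flange, where the gripper is bolted on; the fingertips stand ahead of it and the grasp point (between the pads) lies 155 mm ahead of it (bot.tip_reach is the z of the fingertips in the tool frame, in m); z points along the fingers, y is the line along which they close (so a half turn about z gives the same grasp; the last joint's range is limited). The gripper opens to 85 mm and grips with 20 to 120 N. Pads are 22 mm wide; open, the fingers measure 114 mm over their backs; the gripper's body (76 mm by 85 mm) begins 54 mm behind the grasp point. The pads swing forward as they close: fully open they stand 13 mm farther back than shut.
Start: joints at [-1.517, 0.313, 1.498, -0, 1.331, -0.223], TCP at [0.143, -0.505, 0.405] pointing down, gripper open.
Joint ranges: [-2.94, 2.94], [-0.97, 2.17], [0.19, 2.56], [-1.23, 4.37], [0.02, 3.11], [-2.88, 2.88]. Speed limits (rad/s): [2.39, 2.39, 3.01, 3.14, 3.14, 3.14].

### API

Orientations are given as a unit quaternion [w, x, y, z].
In Python, from station import bot gives the robot as it stands. The module is installed in compiled form; this text tells all that it offers.
- The arm moves only by the shell command python3 -m pendant FILE, which reads ROWS from the file FILE. ROWS is a JSON object whose key "offsets" holds a list of rows, 1 to 20 of them, each of 7 numbers: dx, dy, dz in m, then a rotation vector rx, ry, rz in rad, then the finger opening in m; each row shifts and turns the commanded pose from where the row before left it, along the tool's axes as they then stand; what a row does not reach is not made up. A row lasts 1/8 s, in which the tool goes at most 0.0625 m and 0.188 rad, less where a joint would pass 70% of its speed; a pose out of reach is approached as far as the arm can. The fingers move at their own pace and stop on an object; the grip force is fixed at half the most. Time passes only in rows, so rows that do not move let the fingers close. It prints the time, the measured TCP pose, the force, the opening and the grip force at its end. Input that does not fit is refused with a message, and nothing moves.
- bot.observe(): the state, without advancing time (a new reading comes with each control period).
- bot.capture(name): name is "scene" or "top"; returns a dict with "color" (420x560x3 uint8, blue, green, red), "vfov" (degrees; the focal length in pixels is half the picture's height over the tangent of half this angle, whatever the lens; pixels are square), "cx", "cy" (the principal point, pixels), "R" (3x3) and "t" (3): a world point X has camera coordinates R X + t. Camera axes: x right, y down, z forward; pixel columns grow to the right and rows downward; lengths in m; the calibration is good to about 2 mm. A picture is of the moment at which its call begins. There is no depth.
- bot.finish_job(): hands the job in; it is judged then, once.
The state is a dict: "t": time; "q": joint angles; "qd": joint speeds; "tau": joint torques, N m; "tcp_pos": TCP position; "orientation": TCP orientation; "ft_force": force on the tool from outside, world axes, zero at the start; "ft_torque": the same for the moment, N m; "opening": finger opening in m; "grip_force": force on a finger pad.
Only numpy, scipy, OpenCV 4.12 (cv2) and the standard library are available. Lean on these libraries where they do the work, as an engineer would, in place of code of your own. Each camera call takes 0.05 s, during which the arm holds its last target. There are 200 camera calls.

### The job

Set out the specimens for drawing: stand the glass jar on the middle of the cork disc in front of the microscope and the poppy head on the middle of the cork disc in front of the magnifying glass, lay the wooden block on the middle of the slate tile between them, and set the large sea-urchin shell centred on top of the block. Everything must stand upright and still, and the small sea-urchin shell stays where it is.

Things in the scene. Friction and masses are not known exactly. Their poses are not given: they have to be found in the camera images.
- riser: Loose square block of mid-brown wood, 60 x 60 mm and 26 mm high. Origin: centre of its underside; x and y run square to its sides, z up. At the start it lies on the table among the specimens, turned by up to 30 degrees; lay it on the slate tile either way round.
- shell: The LARGE sea-urchin shell: loose, pale beige, ribbed, a round flattened dome 35 mm high, 48 mm across at its widest (from 12 to 21 mm above its underside), on a flat underside 28 mm across. Origin: centre of its underside, z up its axis; the yaw means nothing.
- small_shell: The SMALL sea-urchin shell: loose, the same form and colour, but only 21 mm high and 29 mm across. It is not part of the set-up and must stay where it lies (within 30 mm). Origin: centre of its underside.
- jar: Loose stoppered glass specimen jar: upright cylinder 36 mm across and 42 mm high, then a 4 mm neck 29 mm across, then a cork stopper 31 mm across up to 58 mm; seeds lie inside. Origin: centre of its underside, z up its axis; the yaw means nothing.
- pod: Loose dried poppy head: a ribbed tan pod 33 mm across (widest from 38 to 48 mm above the table), with a flat crown at 62 mm, on a thin stalk in a dark wooden foot, 38 mm across and 10 mm high. Origin: centre of the foot's underside, z up its axis; the yaw means nothing.
- microscope: Black bench microscope with a wooden eyepiece, fixed, 290 mm high, on a foot 110 mm deep and 90 mm wide; nothing of it stands more than 5 mm nearer the robot than its origin. Origin: middle of the front edge of the foot, at table height; its front (-x axis) faces the robot, turned by up to 9 degrees. It stands at the far left or the far right, the lens stand at the other side.
- lens_stand: Magnifying glass on a stand, fixed: a dark round foot 90 mm across and 18 mm high, a steel post with a crossbar 160 mm wide at 125 mm, and above it an upright round glass, up to 234 mm high. Origin: the foremost point of the foot (nearest the robot), at table height; its front (-x axis) faces the robot.
- disc_scope: Flat round cork disc in front of the microscope, fixed to the table, 70 mm across and 4 mm thick. Origin: centre of its underside. The two cork discs look the same: this is the one about 100 to 120 mm from the front of the microscope's foot, on the robot's side of it.
- disc_lens: Flat round cork disc in front of the lens stand, fixed to the table, 70 mm across and 4 mm thick. Origin: centre of its underside. It lies about 100 to 120 mm from the front of the lens stand's foot, on the robot's side of it.
- tile: Flat square tile of dark slate, fixed to the table between the two cork discs, 90 x 90 mm and 6 mm thick. Origin: centre of its underside; x and y run along its sides; turned by up to 17 degrees. A low eraser (12 mm high) and a sharpener (11 mm high) lie between the tile and the discs, and pencils (7 mm high) near by: leave them, they are not part of the job.
There are look-alikes about, which are no part of the job. Leave any green or turquoise look-alike of the pod alone. Leave any green look-alike of the jar alone.

How it is judged:
By the outcome, as a careful person would: the job done as asked, in the order asked, and still so for the second after the job is handed in, with the robot touching nothing.
It also fails if it takes over 101 s, if anything falls off the work surface, if the arm or the gripper's body presses on something with over 40 N, if the wrist force passes 120 N, or if a joint passes its speed limit or range.

## Working session

There is one attempt and no reset: what is moved stays moved. The work goes in short steps, Python scripts to look and compute and a shell command to move; the robot and the scene stay as the last step left them, time stands still between calls to the robot, and variables do not carry over. Pictures are saved under pics/ and viewed, at most 16 in all, crops included, and the job is handed in when it is done.

```bash
mkdir -p pics; python3 - <<'E'
from station import bot
import cv2,json,numpy as np
for n in("scene","top"):
    c=bot.capture(n); cv2.imwrite(f"pics/{n}0.png",cv2.resize(c["color"],(784,588),interpolation=cv2.INTER_CUBIC)); np.savez(f"{n}0.npz",**c)
    print(n,c["vfov"],c["cx"],c["cy"],np.round(c["R"],3).tolist(),np.round(c["t"],3), np.round(-c["R"].T@c["t"],3))
s=bot.observe();print({k:np.round(v,3) for k,v in s.items()},bot.tip_reach)
E
```

```text
scene 47.74405732879373 276.45511194917947 207.00036430924263 [[-0.596, 0.803, -0.009], [0.604, 0.441, -0.664], [-0.529, -0.401, -0.748]] [ 0.333 -0.302  1.15 ] [0.989 0.327 0.662]
top 44.37483414373669 269.32996319831386 208.9538899144863 [[0.005, -1.0, -0.016], [-0.988, -0.002, -0.154], [0.154, 0.017, -0.988]] [-1.000e-03  5.560e-01  1.063e+00] [ 0.386 -0.017  1.135]
{'t': np.float64(0.1), 'q': array([-1.517,  0.313,  1.498,  0.   ,  1.331, -0.223]), 'qd': array([ 0.001, -0.003, -0.003,  0.001, -0.002,  0.   ]), 'tau': array([ 4.0000e-03, -4.1290e+01, -2.6014e+01, -0.0000e+00,  3.0000e-03,
       -0.0000e+00]), 'tcp_pos': array([ 0.143, -0.505,  0.404]), 'orientation': array([-0.001,  0.99 ,  0.138,  0.   ]), 'ft_force': array([ 0.511, -0.129,  0.129]), 'ft_torque': array([-0.006, -0.001,  0.007]), 'grip_force': np.float64(0.0), 'opening': np.float64(0.085)} 0.1734
```

View pics/scene0.png

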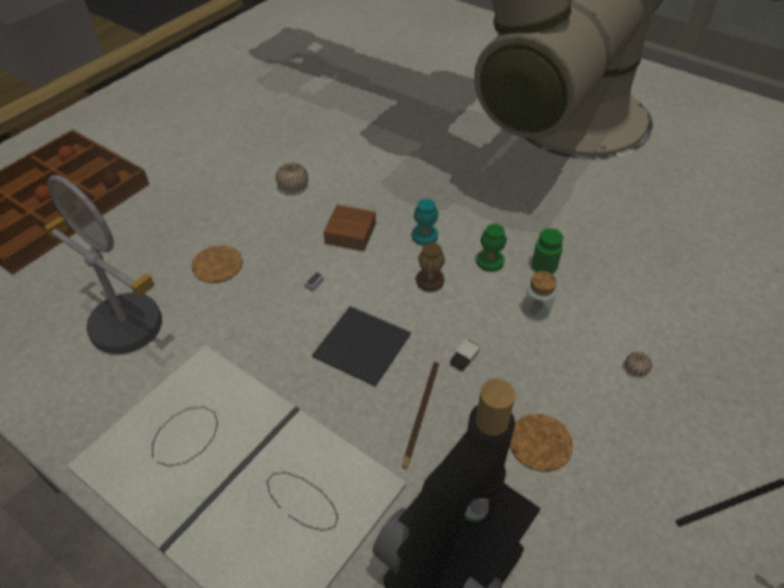

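View pics/top0.png

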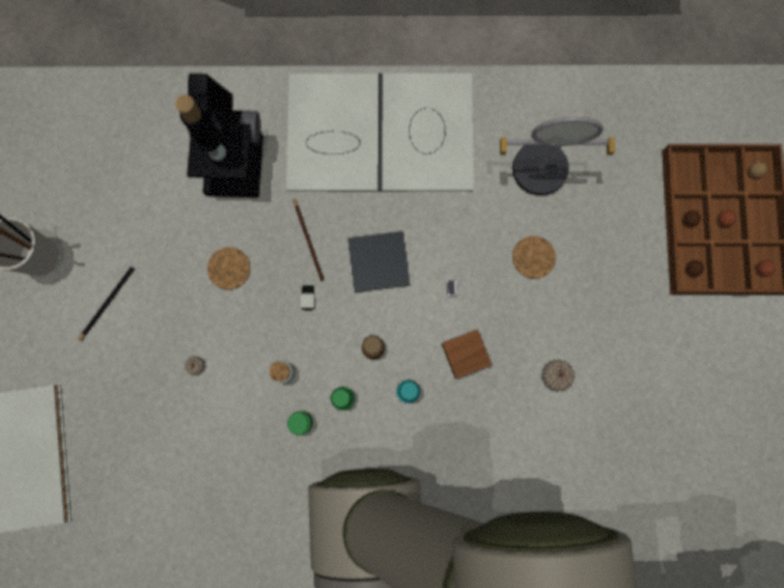

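The scene view and the top view (784-px scale) show:

| Item | Scene pixel | Top pixel |
|---|---|---|
| Brown pod | 431,267 | 373,347 |
| Look-alike pods: turquoise | 425,220 | 408,391 |
| Look-alike pods: green | 491,247 | 342,398 |
| Cork-stoppered jar | 541,295 | 282,372 |
| Look-alike jar: green | 548,250 | 300,423 |
| Large shell | 292,177 | 558,375 |
| Small shell | 638,363 | 195,366 |
| Block | 350,227 | 467,354 |
| Tile | 362,345 | 379,262 |
| Scope disc | 541,441 | 229,268 |
| Lens disc | 217,264 | 534,257 |

I choose the brown pod, the clear jar with the cork, and the bigger shell.

```bash
cat > h.py <<'E'
import numpy as np,cv2
def ray(c,p):
    h=c["color"].shape[0]; f=h/2/np.tan(np.radians(float(c["vfov"]))/2)
    d=c["R"].T@np.array([(p[0]-c["cx"])/f,(p[1]-c["cy"])/f,1.]); return -c["R"].T@c["t"],d/np.linalg.norm(d)
def plane(c,p,z):
    o,d=ray(c,p); return o+d*(z-o[2])/d[2]
def proj(c,X):
    h=c["color"].shape[0]; f=h/2/np.tan(np.radians(float(c["vfov"]))/2)
    v=c["R"]@np.asarray(X)+c["t"]; return np.array([c["cx"]+f*v[0]/v[2],c["cy"]+f*v[1]/v[2]])
def tri(c1,p1,c2,p2):
    o1,d1=ray(c1,p1);o2,d2=ray(c2,p2)
    s=np.linalg.lstsq(np.c_[d1,-d2],o2-o1,rcond=None)[0]
    a,b=o1+d1*s[0],o2+d2*s[1]; return (a+b)/2,np.linalg.norm(a-b)
def blob(c,seed,r,thr=None):
    """contour of what differs from the local table (lab), nearest the seed (native px)"""
    im=c["color"]; x0,y0=int(seed[0]-r),int(seed[1]-r); w=im[max(y0,0):int(seed[1]+r),max(x0,0):int(seed[0]+r)]
    lab=cv2.cvtColor(cv2.GaussianBlur(w,(3,3),0),cv2.COLOR_BGR2LAB).astype(float)
    b=np.median(np.r_[lab[0],lab[-1],lab[:,0],lab[:,-1]],axis=0)
    d=np.hypot(lab[...,1]-b[1],lab[...,2]-b[2])*2+abs(lab[...,0]-b[0])*.7
    if thr is None: thr=cv2.threshold(np.clip(d,0,255).astype(np.uint8),0,255,cv2.THRESH_OTSU)[0]
    m=cv2.morphologyEx((d>thr).astype(np.uint8),cv2.MORPH_OPEN,np.ones((2,2)))
    cs=cv2.findContours(m,0,1)[0]; s=np.array([seed[0]-max(x0,0),seed[1]-max(y0,0)])
    k=max(cs,key=lambda q:cv2.pointPolygonTest(q,s.tolist(),True)+cv2.contourArea(q)*.01)
    return k.reshape(-1,2)+[max(x0,0),max(y0,0)]
E
python3 - <<'E'
from h import *
S,T=dict(np.load("scene0.npz")),dict(np.load("top0.npz"))
P=dict(riser=((350,227),(467,354),26),shell=((292,177),(558,375),24),small=((638,363),(195,366),16),pod=((431,256),(373,347),20),jar=((543,283),(282,372),20),
 scope=((541,441),(229,268),30),lens=((217,264),(534,257),28),tile=((362,345),(379,262),38))
tiles=[]
for n,(a,b,r) in P.items():
    row=[]
    cen=[]
    for c,p in((S,a),(T,b)):
        p=np.array(p)/1.4; k=blob(c,p,r); m=cv2.moments(k.astype(np.int32)); q=np.array([m["m10"]/m["m00"],m["m01"]/m["m00"]]); cen.append(q)
        im=c["color"].copy(); x,y=(p-20*(1 if r<30 else 1.6)).astype(int); e=40 if r<30 else 64
        f=190/e; cr=cv2.resize(im[y:y+e,x:x+e],(190,190),interpolation=cv2.INTER_CUBIC); cr=cv2.convertScaleAbs(cr,alpha=1.5)
        cv2.polylines(cr,[(((k+.5)-[x,y])*f).astype(np.int32)],True,(0,255,255),1)
        cv2.putText(cr,f"{n} {x},{y} x{f:.2f}",(2,12),0,.38,(255,255,255),1); row.append(cr)
        bb=cv2.boundingRect(k.astype(np.int32)); print(n,np.round(q,1),bb,end=" ")
    X,e=tri(S,cen[0],T,cen[1]); print(np.round(X,4),round(e,4)); tiles.append(row)
g=[cv2.vconcat([cv2.hconcat(tiles[i]+tiles[i+1]) for i in (0,2,4)]),cv2.hconcat(tiles[6]+tiles[5])]
cv2.imwrite("pics/crop.png",g[0]);cv2.imwrite("pics/crop2.png",cv2.vconcat([g[1],cv2.hconcat(tiles[7]+[np.zeros_like(tiles[7][0])]*2)]))
E
```

```text
riser [250.4 163.3] (232, 148, 37, 32) riser [333.9 253.7] (317, 237, 35, 34) [ 0.462  -0.1386  0.0062] 0.003
shell [209.  128.6] (198, 117, 23, 24) shell [398.9 268.9] (387, 258, 25, 23) [ 0.4296 -0.2791  0.0069] 0.0026
small [456.  261.5] (446, 253, 21, 18) small [140.2 261.7] (133, 255, 15, 14) [0.4435 0.2879 0.002 ] 0.0043
pod [306.9 181.7] (295, 162, 23, 40) pod [267.6 249. ] (259, 240, 18, 18) [0.4699 0.0043 0.0449] 0.0005
jar [389.3 195.3] (380, 182, 22, 30) jar [203.1 266.9] (193, 259, 21, 17) [0.429  0.1421 0.0607] 0.0086
scope [379.9 315.1] (356, 285, 54, 60) scope [164.1 192.3] (149, 178, 31, 30) [ 0.6021  0.237  -0.0041] 0.0063
lens [155.6 189.2] (138, 176, 36, 27) lens [382.  184.4] (367, 170, 31, 30) [ 0.6191 -0.2505 -0.0056] 0.0026
tile [259.1 247.7] (224, 220, 70, 57) tile [271.2 187.5] (250, 166, 44, 44) [ 6.116e-01 -6.000e-04 -6.000e-03] 0.0033
```

View pics/crop.png

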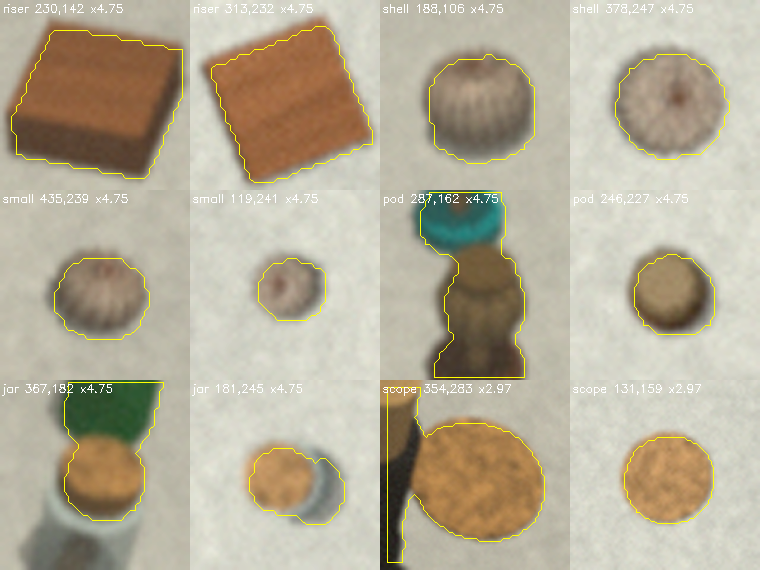

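View pics/crop2.png

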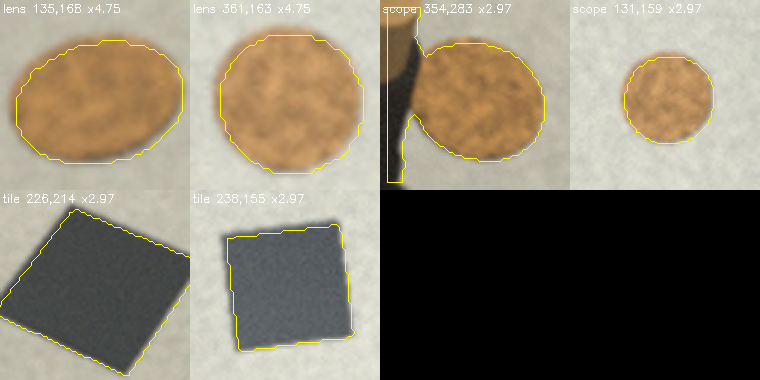

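The crops confirm the choices: brown pod (no turquoise or green), clear jar with orange cork, and the wider shell. In the scene view the pod, jar and scope-disc contours merge with their neighbours, and the 2x2 opening shifts contours by about 1 px. I'll refine with specific masks.

```bash
sed -i 's/m=cv2.morphologyEx(\(.*\),cv2.MORPH_OPEN,np.ones((2,2)))/m=\1/' h.py; cat >> h.py <<'E'
def cen(k):
    m=cv2.moments(np.asarray(k,np.int32)); return np.array([m["m10"]/m["m00"],m["m01"]/m["m00"]])
def hsvblob(c,seed,r,lo,hi):
    x0,y0=int(seed[0]-r),int(seed[1]-r); w=c["color"][y0:y0+2*r,x0:x0+2*r]; w=cv2.resize(w,None,fx=4,fy=4,interpolation=cv2.INTER_CUBIC)
    m=cv2.inRange(cv2.cvtColor(w,cv2.COLOR_BGR2HSV),np.array(lo,float),np.array(hi,float)); m=cv2.morphologyEx(m,cv2.MORPH_OPEN,np.ones((5,5)))
    cs=cv2.findContours(m,0,1)[0]; k=max(cs,key=cv2.contourArea).reshape(-1,2); return (k+.5)/4-.5+[x0,y0]
def fcen(k):
    m=cv2.moments(np.float32(k).reshape(-1,1,2)); return np.array([m["m10"]/m["m00"],m["m01"]/m["m00"]])
E
python3 - <<'E'
from h import *
S,T=dict(np.load("scene0.npz")),dict(np.load("top0.npz"))
s=lambda *p:np.array(p)/1.4
for n,a,b,r in(("shell",(292,177),(558,375),24),("small",(638,363),(195,366),16),("tile",(362,345),(379,262),38)):
    p,q=cen(blob(S,s(*a),r)),cen(blob(T,s(*b),r)); X,e=tri(S,p,T,q); print(n,p.round(1),q.round(1),X.round(4),e.round(4))
    if n=="tile":
        k=cv2.boxPoints(cv2.minAreaRect(blob(T,s(*b),r).astype(np.float32))); W=np.array([plane(T,v,.006)[:2] for v in k]); print(W.round(4).tolist(),W.mean(0),np.degrees(np.arctan2(*(W[1]-W[0])[::-1]))%90)
O=((5,90,60),(25,255,255))
for n,a,b,r in(("scope",(541,441),(229,268),27),("lens",(217,264),(534,257),27)):
    k1,k2=hsvblob(S,s(*a),r,*O),hsvblob(T,s(*b),r,*O)
    e1,e2=cv2.fitEllipse(np.float32(cv2.convexHull(np.float32(k1)))),cv2.fitEllipse(np.float32(k2)); X,e=tri(S,np.array(e1[0]),T,np.array(e2[0])); print(n,np.round(e1[0],1),np.round(e1[1],1),np.round(e2[0],1),np.round(e2[1],1),X.round(4),e.round(4),plane(T,e2[0],.004).round(4))
# jar cork, pod crown: hand-read top ellipse vs mask
for n,p,q,z in(("jar",(388.1,197.6),(199.5,264.6),.058),("pod",((480-380)/4.75+287-.4,(263-190)/4.75+162-.4),(265.8,245.9),.062)):
    X,e=tri(S,np.array(p),T,np.array(q)); print(n,X.round(4),e.round(4),plane(T,q,z).round(4),plane(S,p,z).round(4))
k=hsvblob(T,s(282,372),12,*O); print("corkT",cv2.fitEllipse(np.float32(k)))
# riser top corners, read from crops: far-left.. scene
A=np.array([(50,30),(183,50),(138,137),(12,113)])/4.75+[230,148-148+148]-.4
kt=hsvblob(T,s(467,354),20,(0,90,50),(25,255,255)); bt=cv2.boxPoints(cv2.minAreaRect(np.float32(kt)))
W=np.array([plane(T,v,.026)[:2] for v in bt]); print("riserT",bt.round(1).tolist(),W.round(4).tolist(),W.mean(0),[np.linalg.norm(W[i]-W[i-1]).round(4) for i in range(4)])
ks=hsvblob(S,s(350,227),24,(0,90,0),(25,255,255)); hs=cv2.cvtColor(S["color"],cv2.COLOR_BGR2HSV); print("V col",hs[145:182,250,2].tolist())
ks=hsvblob(S,s(350,222),24,(0,90,100),(25,255,255)); ap=cv2.approxPolyN(np.float32(ks).reshape(-1,1,2),4)[0]; Ws=np.array([plane(S,v,.026)[:2] for v in ap]); print("riserS",ap.round(1).tolist(),Ws.round(4).tolist(),Ws.mean(0))
X,e=tri(S,fcen(ap),T,fcen(bt));print(X,e)
E
```

```text
shell [208.  127.6] [398.  267.9] [ 0.4323 -0.2769  0.0122] 0.0002
small [455.  260.4] [139.2 260.7] [0.4458 0.2874 0.007 ] 0.0013
tile [258.1 246.7] [270.2 186.5] [ 6.134e-01  6.000e-04 -4.000e-04] 0.0008
[[0.6513, 0.0506], [0.6629, -0.0393], [0.5737, -0.0501], [0.5622, 0.0387]] [ 6.12513736e-01 -1.89544720e-05] 7.344376403147095
scope [385.9 315.7] [39.2 46.5] [162.9 191.3] [28.8 29.7] [6.020e-01 2.422e-01 6.000e-04] 0.0013 [0.6016 0.2408 0.004 ]
lens [154.6 188.1] [25.4 36.3] [381.  183.3] [29.  29.9] [ 0.621  -0.2478  0.0007] 0.0002 [ 0.6204 -0.2472  0.004 ]
jar [0.4351 0.1464 0.0625] 0.002 [0.4357 0.1462 0.058 ] [0.4305 0.1459 0.058 ]
pod [0.4748 0.0079 0.063 ] 0.0002 [0.4749 0.0079 0.062 ] [0.4738 0.0075 0.062 ]
corkT ((199.18890380859375, 264.9386901855469), (12.81809139251709, 13.493539810180664), 105.09841918945312)
riserT [[315.1000061035156, 244.8000030517578], [340.79998779296875, 234.8000030517578], [350.70001220703125, 260.29998779296875], [325.1000061035156, 270.29998779296875]] [[0.4806, -0.0976], [0.5024, -0.1531], [0.4477, -0.1734], [0.4261, -0.1183]] [ 0.46419283 -0.13559224] [np.float64(0.0582), np.float64(0.0596), np.float64(0.0584), np.float64(0.0591)]
V col [124, 119, 113, 100, 93, 90, 90, 92, 90, 91, 87, 92, 94, 97, 97, 97, 93, 93, 95, 97, 96, 99, 99, 93, 78, 66, 62, 61, 58, 60, 59, 62, 84, 107, 128, 129, 130]Traceback (most recent call last):
  File "<stdin>", line 21, in <module>
  File "h.py", line 30, in hsvblob
    cs=cv2.findContours(m,0,1)[0]; k=max(cs,key=cv2.contourArea).reshape(-1,2); return (k+.5)/4-.5+[x0,y0]
                                     ~~~^^^^^^^^^^^^^^^^^^^^^^^^
ValueError: max() iterable argument is empty
```

```bash
echo '{"offsets":[[0,0,0,0,0,0.1385,0.085],[0,0,0,0,0,0.1385,0.085],[0.0243,-0.0543,0,0,0,0,0.06],[0.0243,-0.0543,0,0,0,0,0.06],[0.0243,-0.0543,0,0,0,0,0.06],[0.0243,-0.0543,0,0,0,0,0.06],[0.0243,-0.0543,0,0,0,0,0.06],[0.0243,-0.0543,0,0,0,0,0.06],[0.0243,-0.0543,0,0,0,0,0.06],[0.0243,-0.0543,0,0,0,0,0.06],[0.0243,-0.0543,0,0,0,0,0.06],[0.0243,-0.0543,0,0,0,0,0.06],[0.0243,-0.0543,0,0,0,0,0.06],[0.0243,-0.0543,0,0,0,0,0.06],[0,0,0.05,0,0,0,0.06],[0,0,0.05,0,0,0,0.06],[0,0,0,0,0,0,0.06],[0,0,0,0,0,0,0.06]]}' > m.json && python3 -m pendant m.json
```

```text
t: 2.35
tcp_pos: [0.4357, 0.1465, 0.3064]
orientation: [-0.0, 1.0, -0.0, 0.001]
ft_force: [-0.1, 0.0, 0.3]
opening: 0.0603
grip_force: 0.0
```

```bash
echo '{"offsets":[[-0.001,0,0.04,0,0,0,0.06],[0,0,0.04,0,0,0,0.06],[0,0,0.025,0,0,0,0.06],[0,0,0.021,0,0,0,0.06],[0,0,0,0,0,0,0.06],[0,0,0,0,0,0,0.03],[0,0,0,0,0,0,0.03],[0,0,0,0,0,0,0.03],[0,0,0,0,0,0,0.03],[0,0,0,0,0,0,0.03]]}' > m.json && python3 -m pendant m.json
python3 - <<'E'
from station import bot
from h import *
c=bot.capture("scene"); cv2.imwrite("pics/j1.png",cv2.resize(c["color"][80:300,180:480],(780,572),interpolation=cv2.INTER_CUBIC))
E
```

```text
t: 3.6
tcp_pos: [0.4348, 0.1466, 0.1805]
orientation: [-0.0, 1.0, -0.0, 0.002]
ft_force: [-1.8, -0.7, 8.2]
opening: 0.0352
grip_force: 59.1
```

View pics/j1.png

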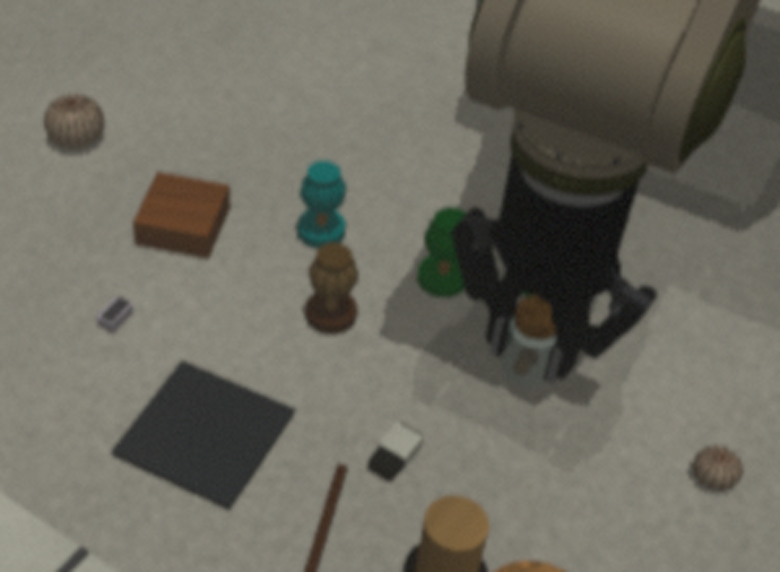

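The jar is held between the pads (crop about 535,335) and nothing else was disturbed.

```bash
echo '{"offsets":[[0,0,-0.03,0,0,0,0.03],[0,0,-0.05,0,0,0,0.03],[0,0,-0.04,0,0,0,0.03],[0.0334,-0.019,0,0,0,0,0.03],[0.0334,-0.019,0,0,0,0,0.03],[0.0334,-0.019,0,0,0,0,0.03],[0.0334,-0.019,0,0,0,0,0.03],[0.0334,-0.019,0,0,0,0,0.03],[0,0,0,0,0,0,0.03],[0,0,0,0,0,0,0.03],[0,0,0.04,0,0,0,0.03],[0,0,0.04,0,0,0,0.03],[0,0,0.02,0,0,0,0.03],[0,0,0.008,0,0,0,0.03],[0,0,0.004,0,0,0,0.03],[0,0,0,0,0,0,0.03],[0,0,0,0,0,0,0.03]]}' > m.json && python3 -m pendant m.json
python3 - <<'E'
from station import bot
from h import *
c=bot.capture("scene"); cv2.imwrite("pics/j2.png",cv2.resize(c["color"][220:370,320:470],(580,580),interpolation=cv2.INTER_CUBIC))
E
```

```text
t: 5.78
tcp_pos: [0.6014, 0.2415, 0.1876]
orientation: [-0.0, 1.0, -0.0, 0.001]
ft_force: [0.3, -0.2, -1.7]
opening: 0.0349
grip_force: 60.0
```

View pics/j2.png

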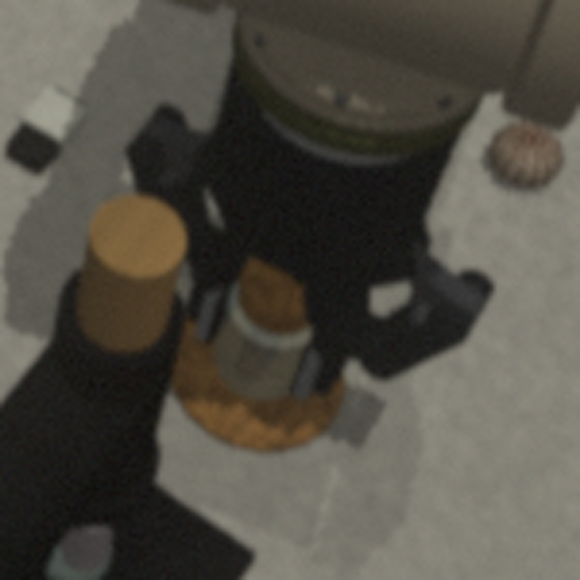

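The jar hangs about 3 mm above the disc, roughly centred (bottom edge row 398, disc front edge row 448). I'll lower it and release.

```bash
echo '{"offsets":[[0,0,0.0015,0,0,0,0.03],[0,0,0.0015,0,0,0,0.03],[0,0,0,0,0,0,0.03],[0,0,0,0,0,0,0.04],[0,0,0,0,0,0,0.055],[0,0,0,0,0,0,0.06],[0,0,0,0,0,0,0.06],[0,0,-0.02,0,0,0,0.06],[0,0,-0.04,0,0,0,0.06],[0,0,-0.05,0,0,0,0.06],[-0.03,0,0,0,0,0,0.06],[-0.03,0.03,0,0,0,0,0.06],[-0.03,0.05,0,0,0,0,0.06],[-0.02,0.05,0,0,0,0,0.06],[-0.017,0.05,0,0,0,0,0.06],[0,0.0537,0,0,0,0,0.06],[0,0,0,0,0,0,0.06],[0,0,0,0,0,0,0.06]]}' > m.json && python3 -m pendant m.json
python3 - <<'E'
from station import bot
from h import *
S,T=bot.capture("scene"),bot.capture("top"); 
p=proj(S,[.602,.2415,.03]).astype(int);q=proj(T,[.602,.2415,.03]).astype(int)
f=lambda c,p,r:cv2.resize(c["color"][p[1]-r:p[1]+r,p[0]-r:p[0]+r],(390,390),interpolation=cv2.INTER_CUBIC)
print(p,q);cv2.imwrite("pics/j3.png",cv2.hconcat([f(S,p,32),f(T,q,25)]))
k=hsvblob(T,q,25,(5,90,60),(25,255,255));x,y,w,h=cv2.boundingRect(np.float32(k));e=cv2.fitEllipse(np.float32(cv2.convexHull(np.float32(k))));print(e,plane(T,e[0],.004))
E
```

```text
t: 8.07
tcp_pos: [0.4742, 0.008, 0.2945]
orientation: [0.0, 1.0, -0.0, 0.001]
ft_force: [0.5, 1.1, 0.1]
opening: 0.0599
grip_force: 0.0
[388 305] [159 188]
((162.94810485839844, 191.27557373046875), (29.07407569885254, 29.927776336669922), 64.3159408569336) [0.60161457 0.2407356  0.004     ]
```

View pics/j3.png

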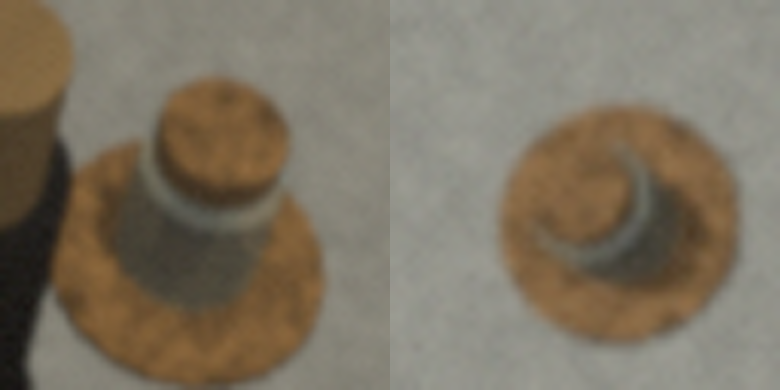

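Jar stands upright near the disc's middle (cork at scene 392,294; top 157,188). I'll check it numerically while grasping the pod.

```bash
python3 - <<'E'
from h import *
S,T=dict(np.load("scene0.npz")),dict(np.load("top0.npz"))
print(tri(S,np.array([392.2,294.3]),T,np.array([157.4,187.9])),plane(S,[392.2,294.3],.062),plane(T,[157.4,187.9],.062),proj(S,[.6016,.241,.062]),proj(T,[.6016,.241,.062]))
E
echo '{"offsets":[[0,0,0.03,0,0,0,0.06],[0,0,0.04,0,0,0,0.06],[0,0,0.0315,0,0,0,0.06],[0,0,0,0,0,0,0.06],[0,0,0,0,0,0,0.025],[0,0,0,0,0,0,0.025],[0,0,0,0,0,0,0.025],[0,0,0,0,0,0,0.025],[0,0,0,0,0,0,0.025]]}' > m.json && python3 -m pendant m.json
```

```text
(array([0.59868658, 0.24086124, 0.05752747]), np.float64(0.0003130443055394016)) [0.60150095 0.24163556 0.062     ] [0.59786357 0.23964458 0.062     ] [391.77335485 294.12235413] [156.8332981  186.17872045]
t: 9.3
tcp_pos: [0.4746, 0.008, 0.1938]
orientation: [0.0, 1.0, -0.0, 0.002]
ft_force: [-0.6, 3.1, 5.9]
opening: 0.0308
grip_force: 58.8
```

```bash
echo '{"offsets":[[0,0,-0.03,0,0,0,0.025],[0,0,-0.05,0,0,0,0.025],[0,0,-0.03,0,0,0,0.025],[0.0209,0.0365,0,0,0,0,0.025],[0.0209,0.0365,0,0,0,0,0.025],[0.0209,0.0365,0,0,0,0,0.025],[0.0209,0.0365,0,0,0,0,0.025],[0.0209,0.0365,0,0,0,0,0.025],[0.0209,0.0365,0,0,0,0,0.025],[0.0209,0.0365,0,0,0,0,0.025],[0,0,0,0,0,0,0.025],[0,0,0.04,0,0,0,0.025],[0,0,0.04,0,0,0,0.025],[0,0,0.018,0,0,0,0.025],[0,0,0.005,0,0,0,0.025],[0,0,0,0,0,0,0.025],[0,0,0.0015,0,0,0,0.025],[0,0,0.001,0,0,0,0.025],[0,0,0,0,0,0,0.025]]}' > m.json && python3 -m pendant m.json
python3 - <<'E'
from station import bot
from h import *
S=bot.capture("scene"); p=proj(S,[.62,-.2475,.03]).astype(int);r=40
cv2.imwrite("pics/p2.png",cv2.resize(S["color"][p[1]-r:p[1]+r,p[0]-r:p[0]+r],(480,480),interpolation=cv2.INTER_CUBIC))
E
```

```text
t: 11.68
tcp_pos: [0.6207, -0.2478, 0.1978]
orientation: [0.0, 1.0, -0.0, 0.001]
ft_force: [-0.4, 2.0, 5.9]
opening: 0.0309
grip_force: 59.9
```

View pics/p2.png

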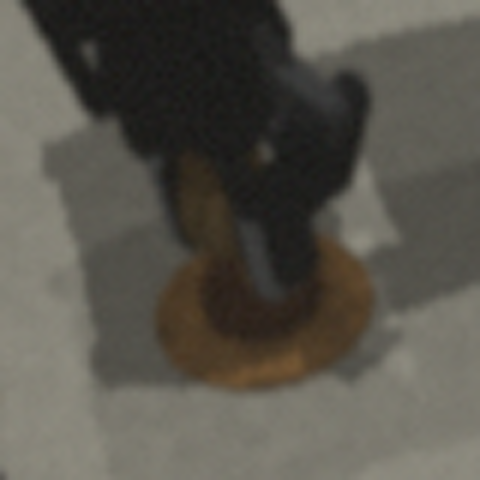

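Pod foot (256,300) stands centred on the disc and upright. Releasing it and going to the block.

```bash
echo '{"offsets":[[0,0,0,0,0,0,0.04],[0,0,0,0,0,0,0.055],[0,0,0,0,0,0,0.06],[0,0,0,0,0,0,0.06],[0,0,-0.02,0,0,0,0.06],[0,0,-0.04,0,0,0,0.06],[0,0,-0.05,0,0,0,0.06],[-0.0392,-0.028,0,0,0,0,0.078],[-0.0392,-0.028,0,0,0,0,0.078],[-0.0392,-0.028,0,0,0,0,0.078],[-0.0392,-0.028,0,0,0,0,0.078],[0,0,0,0,0,-0.187,0.078],[0,0,0,0,0,-0.1865,0.078],[0,0,0,0,0,0,0.078],[0,0,0,0,0,0,0.078]]}' > m.json && python3 -m pendant m.json
python3 - <<'E'
from station import bot
from h import *
S,T=bot.capture("scene"),bot.capture("top"); 
p=proj(S,[.62,-.2475,.03]).astype(int);q=proj(T,[.62,-.2475,.03]).astype(int)
f=lambda c,p,r:cv2.resize(c["color"][p[1]-r:p[1]+r,p[0]-r:p[0]+r],(390,390),interpolation=cv2.INTER_CUBIC)
print(p,q);cv2.imwrite("pics/p3.png",cv2.hconcat([f(S,p,30),f(T,q,25)]))
print("expect px in crop",(proj(S,[.6205,-.2475,.066])-p+30.45)*6.5,(proj(T,[.6205,-.2475,.066])-q+25.45)*7.8)
E
```

```text
t: 13.6
tcp_pos: [0.4637, -0.1357, 0.3073]
orientation: [0.0, 0.983, 0.184, 0.0]
ft_force: [-0.3, 0.6, -0.1]
opening: 0.078
grip_force: 0.0
[151 177] [383 181]
expect px in crop [176.56811627 108.72368134] [228.79629423 169.93261656]
```

View pics/p3.png

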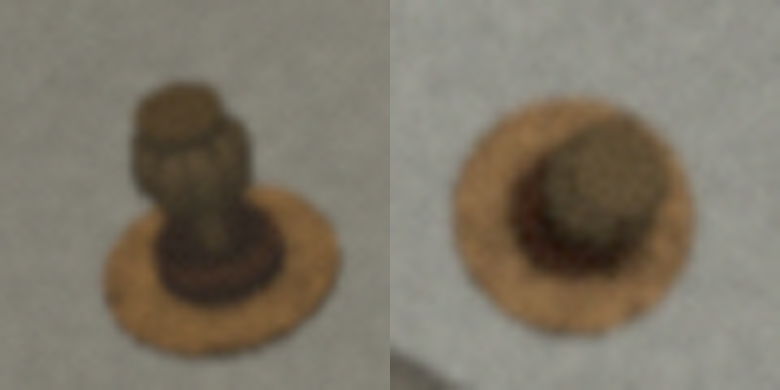

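The pod stands upright; its crown (scene crop 180,108; top crop 220,175) is within about 2 mm of the expected place. Next, the block.

```bash
echo '{"offsets":[[0,0,0.05,0,0,0,0.078],[0,0,0.045,0,0,0,0.078],[0,0,0.03,0,0,0,0.078],[0,0,0.011,0,0,0,0.078],[0,0,0,0,0,0,0.078],[0,0,0,0,0,0,0.05],[0,0,0,0,0,0,0.05],[0,0,0,0,0,0,0.05],[0,0,0,0,0,0,0.05],[0,0,0,0,0,0,0.05]]}' > m.json && python3 -m pendant m.json
python3 - <<'E'
from station import bot
from h import *
S=bot.capture("scene"); p=proj(S,[.464,-.1356,.03]).astype(int);r=40
cv2.imwrite("pics/r1.png",cv2.resize(S["color"][p[1]-r:p[1]+r,p[0]-r:p[0]+r],(480,480),interpolation=cv2.INTER_CUBIC))
E
```

```text
t: 14.95
tcp_pos: [0.4641, -0.1359, 0.1722]
orientation: [0.001, 0.983, 0.185, 0.001]
ft_force: [-1.7, 0.2, 6.7]
opening: 0.0591
grip_force: 65.2
```

View pics/r1.png

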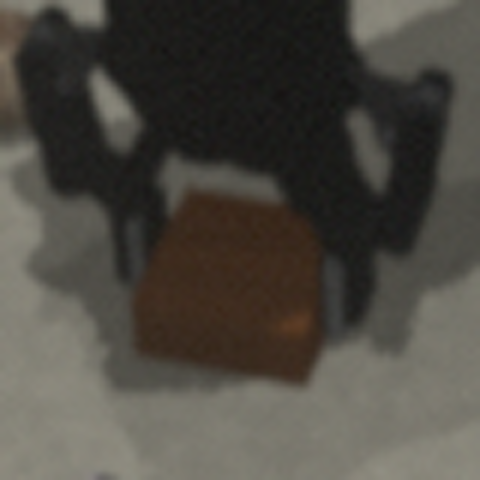

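The block is gripped squarely (crop 230,290). Lifting, carrying and turning it to the tile.

```bash
echo '{"offsets":[[0,0,-0.03,0,0,0,0.05],[0,0,-0.05,0,0,0,0.05],[0.0376,-0.0145,0,0,0,0,0.05],[0.0376,-0.0145,0,0,0,0,0.05],[0.0376,-0.0145,0,0,0,0,0.05],[0.0376,-0.0145,0,0,0,0,0.05],[0.0376,-0.0145,0,0,0,0,0.05],[0,0,0,0,0,0.122,0.05],[0,0,0,0,0,0.122,0.05],[0,0,0,0,0,0,0.05],[0,0,0.03,0,0,0,0.05],[0,0,0.025,0,0,0,0.05],[0,0,0.01,0,0,0,0.05],[0,0,0,0,0,0,0.05],[0,0,0,0,0,0,0.05]]}' > m.json && python3 -m pendant m.json
python3 - <<'E'
from station import bot
from h import *
S=bot.capture("scene"); p=proj(S,[.613,0,.02]).astype(int);r=45
cv2.imwrite("pics/r2.png",cv2.resize(S["color"][p[1]-r:p[1]+r,p[0]-r:p[0]+r],(540,540),interpolation=cv2.INTER_CUBIC)); print(p)
E
```

```text
t: 16.88
tcp_pos: [0.6126, 0.0003, 0.1869]
orientation: [0.0, 0.998, 0.065, 0.001]
ft_force: [-0.0, -0.2, -0.4]
opening: 0.059
grip_force: 64.8
[257 239]
```

View pics/r2.png

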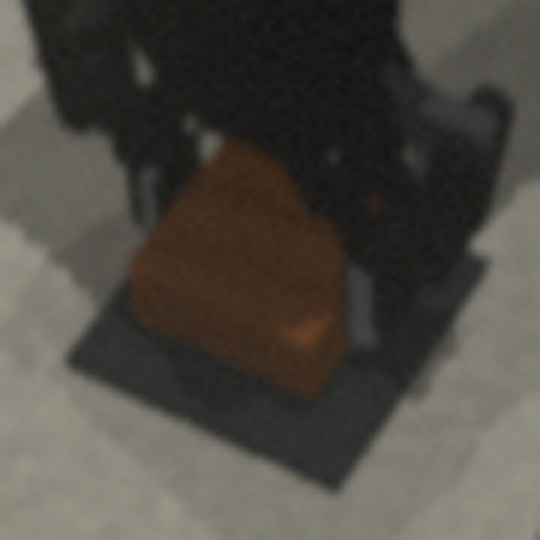

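The block is about 9 mm above the tile and aligned with it (front lower corners 135,315 and 312,403). Lowering, releasing, and backing off to the shell side.

```bash
echo '{"offsets":[[0,0,0.005,0,0,0,0.05],[0,0,0.0025,0,0,0,0.05],[0,0,0.001,0,0,0,0.05],[0,0,0,0,0,0,0.05],[0,0,0,0,0,0,0.064],[0,0,0,0,0,0,0.076],[0,0,0,0,0,0,0.08],[0,0,0,0,0,0,0.08],[0,0,-0.02,0,0,0,0.08],[0,0,-0.04,0,0,0,0.08],[0,0,-0.05,0,0,0,0.08],[-0.05,0.03,0,0,0,0.064,0.08],[-0.05,0.03,0,0,0,0.064,0.08],[-0.03,0.05,0,0,0,0,0.08],[-0.03,0.05,0,0,0,0,0.07],[0,0.05,0,0,0,0,0.065],[0,0.05,0,0,0,0,0.065],[0,0,0,0,0,0,0.065],[0,0,0,0,0,0,0.065]]}' > m.json && python3 -m pendant m.json
python3 - <<'E'
from station import bot
from h import *
S,T=bot.capture("scene"),bot.capture("top"); np.savez("s3.npz",**S);np.savez("t3.npz",**T)
p=proj(S,[.613,0,.02]).astype(int);q=proj(T,[.613,0,.02]).astype(int)
f=lambda c,p,r:cv2.convertScaleAbs(cv2.resize(c["color"][p[1]-r:p[1]+r,p[0]-r:p[0]+r],(390,390),interpolation=cv2.INTER_CUBIC),alpha=1.4)
cv2.imwrite("pics/r3.png",cv2.hconcat([f(S,p,40),f(T,q,26)]))
k=hsvblob(T,q,26,(0,90,50),(25,255,255));b=cv2.boxPoints(cv2.minAreaRect(np.float32(k)));W=np.array([plane(T,v,.032)[:2] for v in b]);e=W[1]-W[0]
print(W.round(4).tolist(),W.mean(0),np.degrees(np.arctan2(e[1],e[0]))%90,np.linalg.norm(e))
h=cv2.cvtColor(T["color"],cv2.COLOR_BGR2HSV)
q=proj(T,[.4323,-.2769,.016]); k=blob(T,q,20); print("shell",cen(k),plane(T,cen(k),.016)); print(p,q,bot.observe()["tcp_pos"])
E
```

```text
t: 19.3
tcp_pos: [0.4588, -0.2687, 0.2879]
orientation: [0.0, 1.0, 0.001, 0.0]
ft_force: [0.2, 0.7, 0.4]
opening: 0.0653
grip_force: 0.0
[[0.6388, 0.033], [0.6462, -0.0276], [0.5835, -0.0349], [0.5761, 0.0251]] [ 0.61113114 -0.00108387] 7.019490606534873 0.06101165382342648
shell [399.  264.5] [ 0.43951341 -0.27845554  0.016     ]
[257 239] [398.38897291 267.86277474] [ 0.45898958 -0.26809484  0.28770467]
```

View pics/r3.png

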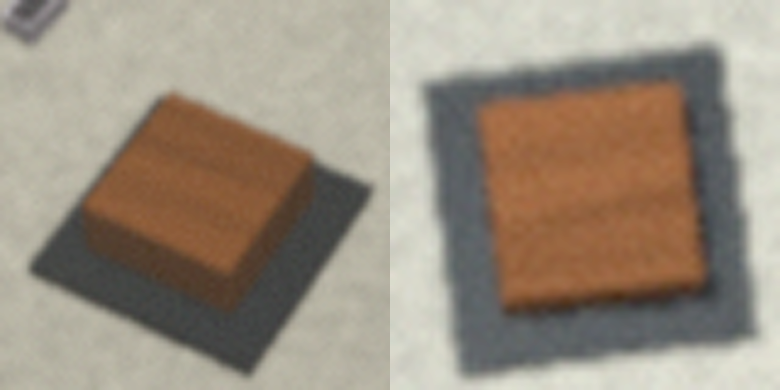

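The block lies square on the tile (top centre about 0.612, -0.001, yaw 7°, tile yaw 7.3°). Now the large shell.

```bash
echo '{"offsets":[[-0.0265,0.0081,0,0,0,0,0.068],[0,0,0.04,0,0,0,0.068],[0,0,0.045,0,0,0,0.068],[0,0,0.02,0,0,0,0.068],[0,0,0.0105,0,0,0,0.068],[0,0,0,0,0,0,0.068],[0,0,0,0,0,0,0.04],[0,0,0,0,0,0,0.04],[0,0,0,0,0,0,0.04],[0,0,0,0,0,0,0.04],[0,0,0,0,0,0,0.04]]}' > m.json && python3 -m pendant m.json
python3 - <<'E'
from station import bot
from h import *
S=bot.capture("scene"); p=proj(S,[.4325,-.2765,.02]).astype(int);r=32
cv2.imwrite("pics/s1.png",cv2.convertScaleAbs(cv2.resize(S["color"][p[1]-r:p[1]+r,p[0]-r:p[0]+r],(448,448),interpolation=cv2.INTER_CUBIC),alpha=1.5))
E
```

```text
t: 20.78
tcp_pos: [0.4327, -0.2773, 0.1731]
orientation: [0.001, 1.0, 0.001, 0.001]
ft_force: [-1.6, 2.0, 7.9]
opening: 0.0455
grip_force: 60.9
```

View pics/s1.png

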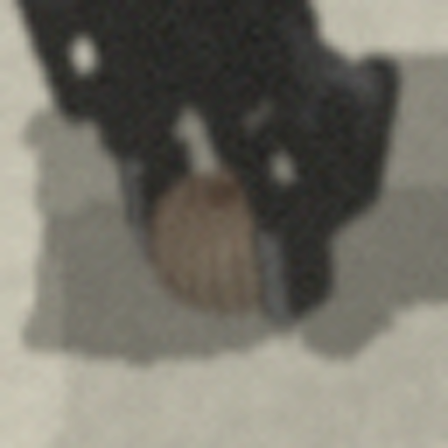

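The shell sits between the pads (crop 208,245). Carrying it above the block.

```bash
echo '{"offsets":[[0,0,-0.03,0,0,0,0.04],[0,0,-0.05,0,0,0,0.04],[0,0,-0.04,0,0,0,0.04],[0.0224,-0.0346,0,0,0,0,0.04],[0.0224,-0.0346,0,0,0,0,0.04],[0.0224,-0.0346,0,0,0,0,0.04],[0.0224,-0.0346,0,0,0,0,0.04],[0.0224,-0.0346,0,0,0,0,0.04],[0.0224,-0.0346,0,0,0,0,0.04],[0.0224,-0.0346,0,0,0,0,0.04],[0.0224,-0.0346,0,0,0,0,0.04],[0,0,0,0,0,0,0.04],[0,0,0.04,0,0,0,0.04],[0,0,0.03,0,0,0,0.04],[0,0,0.013,0,0,0,0.04],[0,0,0.002,0,0,0,0.04],[0,0,0,0,0,0,0.04]]}' > m.json && python3 -m pendant m.json
python3 - <<'E'
from station import bot
from h import *
S=bot.capture("scene"); p=proj(S,[.613,0,.03]).astype(int);r=40
cv2.imwrite("pics/s2.png",cv2.convertScaleAbs(cv2.resize(S["color"][p[1]-r:p[1]+r,p[0]-r:p[0]+r],(480,480),interpolation=cv2.INTER_CUBIC),alpha=1.4))
E
```

```text
t: 22.95
tcp_pos: [0.6115, -0.0004, 0.2079]
orientation: [0.0, 1.0, 0.001, 0.001]
ft_force: [-0.3, -1.1, 0.2]
opening: 0.0459
grip_force: 61.7
```

View pics/s2.png

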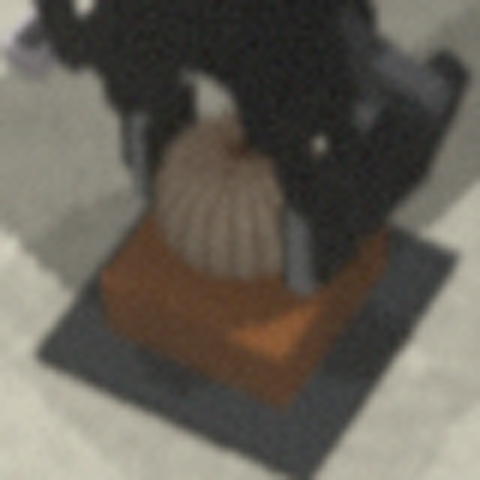

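The shell is about 3 mm above the block's centre. Setting it down, opening and backing off.

```bash
echo '{"offsets":[[0,0,0.0015,0,0,0,0.04],[0,0,0.0015,0,0,0,0.04],[0,0,0,0,0,0,0.04],[0,0,0,0,0,0,0.052],[0,0,0,0,0,0,0.062],[0,0,0,0,0,0,0.068],[0,0,0,0,0,0,0.068],[0,0,-0.02,0,0,0,0.068],[0,0,-0.04,0,0,0,0.068],[0,0,-0.05,0,0,0,0.068],[-0.05,0.02,-0.02,0,0,0,0.068],[-0.05,0.02,0,0,0,0,0.068],[-0.05,0.02,0,0,0,0,0.068],[-0.05,0.02,0,0,0,0,0.068],[-0.03,0.04,0,0,0,0,0.068],[0,0.05,0,0,0,0,0.068],[0,0.05,0,0,0,0,0.068],[0,0,0,0,0,0,0.068]]}' > m.json && python3 -m pendant m.json
python3 - <<'E'
from station import bot
from h import *
S,T=bot.capture("scene"),bot.capture("top"); T0=dict(np.load("top0.npz"))
p=proj(S,[.613,0,.03]).astype(int);q=proj(T,[.613,0,.03]).astype(int)
print("exp",(proj(S,[.612,-.0005,.048])-p+40.45)*9.75/2,(proj(T,[.612,-.0005,.048])-q+26.45)*7.5)
f=lambda c,p,r:cv2.convertScaleAbs(cv2.resize(c["color"][p[1]-r:p[1]+r,p[0]-r:p[0]+r],(390,390),interpolation=cv2.INTER_CUBIC),alpha=1.4)
cv2.imwrite("pics/final.png",cv2.vconcat([cv2.hconcat([f(S,p,40),f(T,q,26)]),cv2.resize(T["color"][110:320,90:510],(780,390))])[:600])
k=hsvblob(T,q,26,(0,90,50),(25,255,255));b=cv2.boxPoints(cv2.minAreaRect(np.float32(k)));W=np.array([plane(T,v,.032)[:2] for v in b]);print("block",W.mean(0))
s=cen(blob(T,np.array([139,261]),12));print("small",s,plane(T,s,.01))
E
```

```text
t: 25.25
tcp_pos: [0.3812, -0.223, 0.3336]
orientation: [0.0, 1.0, -0.001, 0.0]
ft_force: [0.5, -0.4, -0.7]
opening: 0.068
grip_force: 0.0
exp [196.10621565 164.5218294 ] [199.80953278 189.90862372]
block [ 0.61146178 -0.00101435]
small [139.32742317 260.87825059] [0.44552268 0.28556333 0.01      ]
```

View pics/final.png

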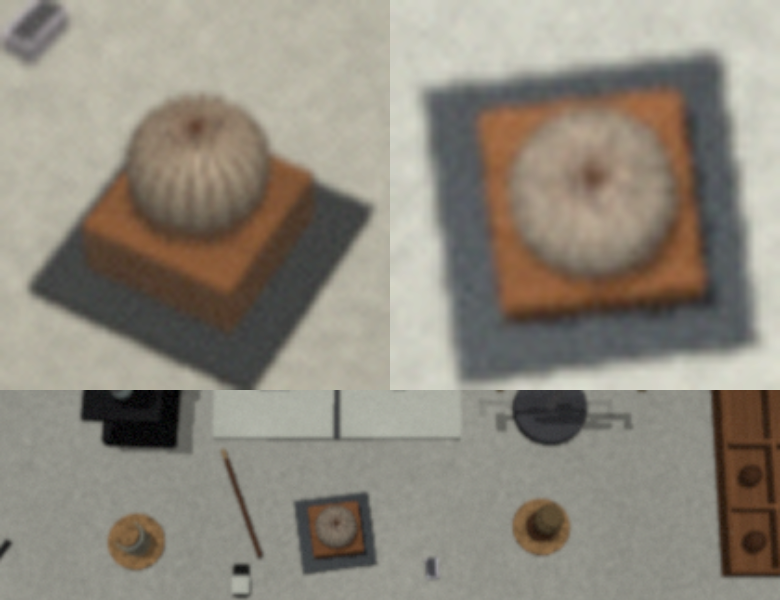

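The shell stands centred on the block, within about 1 mm (scene crop 198,167 against 196,165 expected). The jar, pod and small shell are in place. Handing in.

```bash
python3 -c "
from station import bot
print(bot.finish_job())"
```

```text
the job is handed in; nothing more can be done
None
```

I handed the job in at about 25 s: the jar, pod, block and large shell all stand upright within about 2 to 3 mm of their marks by the camera images, and the small shell stayed where it was.

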